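# Lock the sieve on its stand with a linchpin

### The job

Secure the brass sieve on its slanted stand: slide the collar on the square bar down until it is fully home against the sieve's hub, draw the linchpin out of the gap between the two wooden boxes and push it from above, ring side towards the bar's free end, into the bar's cross-hole until its shoulder sits flat on the bar. Then swing its sprung ring over the bar's end until it snaps shut past the pin's tip, and let go. Do not disturb the jar, the bell or the shells.

Things in the scene. Friction and masses are not known exactly. Their poses are not given: they have to be found in the camera images.
- stand: Foot of the sieve stand, fixed: 140 x 110 x 14 mm, with a 32 x 30 mm post that carries the slanted bar. Origin on the counter under the foot's centre, x level, below the bar
- bar: Square steel bar, fixed on the stand, 22 mm wide (y) and 16 deep (z). x runs along its centre line, rising 30 degrees, away from the robot; y is level; z leans 30 degrees back from vertical. Origin in the post, 75 mm above the stand's; free end at x = 125 mm. Fixed on it: a brass sieve, 75 mm in diameter (x = 28 to 60) and its hub, 32 mm in diameter (to x = 78)
- hole (a point): Centre of the mouth of the cross-hole, on the bar's upper face (bar x = 112.5 mm, 8 mm above the centre line), axes as the bar's. The round hole, 11 mm in diameter with a 1.5 mm chamfer, runs straight through the 16 mm bar along the bar's z; its centre is 12.5 mm from the free end. The collar covers it at the start
- collar (a joint): Slide of the collar along the bar, m: 0 when fully home against the hub, growing to at most 0.028 towards the free end; friction about 3 N; stays where it is left
- collar_mid (a point): Centre of the collar, on the bar's centre line: a dark steel square sleeve, 22 mm long (along the bar), 34 mm wide and 28 mm deep
- linchpin: Loose steel linchpin, 0.09 kg. Origin under the centre of its flat shoulder, z up along the pin. Below: round shank, 8 mm in diameter, 28 long, the last 6 tapered. Above: shoulder 14 (x) x 26 (y) x 9 mm, then a flat tab 14 (x) x 10 (y) mm, top 38 mm above the origin. Starts upright in the gap, shoulder resting on the box tops, ring pointing along +x
- ring (a joint): Angle of the ring about a pivot along the pin's y, 5 mm above the pin's origin, rad: 0 is shut (ring hanging along the shank, its far end under the pin's tip), 1.57 is open (ring straight out along the pin's +x). The sprung pivot (0.03 N m) holds it open, at about 1.5; above 0.75 it roughly stays where it is pushed, and once pushed below about 0.65 it snaps shut
- ring_far (a point): Middle of the ring's far end, 39 mm from its pivot: a U-shaped loop of 5 mm steel wire, 43 mm wide outside, 33 mm inside, the far end a half circle. Shut on the bar, it encircles the bar
- boxes: Two wooden slide boxes side by side, fixed, each 120 (x) x 55 (y) x 60 (z) mm, with a gap 10 mm wide between them that runs along x and is open at the top. Origin on the counter, midway between them
- jar: Bystander: cobalt glass jar with a screw lid, 60 mm in diameter, 72 mm tall, loose. Origin at the centre of its underside
- bell: Bystander: chrome push-button desk bell, 80 mm in diameter, 55 mm tall, loose. Origin at the centre of its underside
- turret_shell: Bystander: slender turret shell lying along its x, 74 mm long, 24 mm thick, loose. Origin on the counter below its middle
- cockle_shell: Bystander: speckled ribbed cockle shell, 47 mm across, 20 mm high, loose. Origin at the centre of its underside
Mind the look-alikes: they are no part of the job. Of the things that look like the linchpin, the larger one is meant.

How it is judged:
By the outcome, as a careful person would: the job done as asked, in the order asked, and still so for the second after the job is handed in, with the robot touching nothing.
It also fails if it takes over 64 s, if anything falls off the work surface, if the arm or the gripper's body presses on something with over 40 N, if the wrist force passes 120 N, or if a joint passes its speed limit or range.

### The arm

A 7-joint arm with a two-finger parallel gripper is mounted at the origin on the work surface. World frame = base frame: x ahead of the robot, y to its left, z up, the work surface at z = 0. Lengths are in mm, angles in rad, forces in N, time in s.
With the tool pointing down it reaches from about 350 to 900 mm from the base axis. Payload 19.9 kg.
Tool frame: the origin (TCP) lies on the mounting face of the last link; the fingertips stand 173 mm ahead of it and the grasp point (between the pads) lies 155 mm ahead of it; z points along the fingers, y is the line along which they close (so a half turn about z gives the same grasp; the last joint's range is limited). The gripper opens to 85 mm and grips with 20 to 120 N. Pads are 22 mm wide; open, the fingers measure 114 mm over their backs; the gripper's body (76 mm by 85 mm) begins 54 mm behind the grasp point. The pads swing forward as they close: fully open they stand 13 mm farther back than shut.
Start: joints at [1.105, 0.417, -0.01, 1.614, 0.005, 1.111, -0.053], TCP at [257.592, -569.443, 404.66] pointing down, gripper open.
Joint ranges: [-2.81, 2.81], [-0.39, 2.02], [-1.27, 1.25], [0.06, 2.57], [-1.19, 4.33], [0.19, 2], [-2.82, 2.82]. Speed limits (rad/s): [1.89, 1.89, 2.39, 2.39, 3.01, 3.01, 3.01].

### API

Orientations are given as [roll, pitch, yaw] about the fixed x, y, z axes, in that order (R = Rz(yaw) Ry(pitch) Rx(roll)).
In Python, from plant import sensors, cams, ticket gives the robot as it stands.
- The arm moves only by the shell command python3 -m jog 'ROWS'. ROWS is JSON, one flat list of numbers, 7 for each row, row after row: the shift along the tool's x, y, z in mm, then the turn, a rotation vector about the tool's x, y, z in rad, then the opening, from 0 (shut) to 1 (fully open). A call has 1 to 8 rows; each row is the pose to reach, as a shift and turn from the pose commanded when the call began, along the tool's axes at that moment; what a row does not reach only later rows make up. A row lasts 1/12 s, in which the tool goes at most 41.7 mm and 7.16 degrees, less where a joint would pass 70% of its speed; a pose out of reach is approached as far as the arm can. A call with a gripper value outside its range is refused whole. The fingers move at their own pace and stop on an object; the grip force is fixed at half the most. Time passes only in rows, so rows that repeat a pose let the fingers close. It gives the time, the measured TCP pose, the force, the opening and the grip force at its end, in the units of the state.
- sensors.observe(): the state, without advancing time (a new reading comes with each control period).
- cams.get_image(name): name is "side" or "top" or "wrist"; returns a dict with "img" (384x512x3 uint8, red, green, blue), "intrinsics" (3x3 intrinsics, pixels), "k1" (the pictures are not rectified: a ray, as slopes to the right and down, at radius r is drawn at 1 + k1 r^2 times it, then the intrinsics apply), "cam_to_world" (4x4, takes a point from camera to world coordinates); the wrist camera has in their place "hand_eye" (4x4, takes a point from camera to tool coordinates, whose origin is the TCP and whose axes are the flange's). Camera axes: x right, y down, z forward; pixel columns grow to the right and rows downward; lengths in mm; the calibration is good to about 2 mm. A picture is of the moment at which its call begins: read the wrist's pose just before it. There is no depth.
- ticket.hand_in(): hands the job in; it is judged then, once.
The state is a dict: "clock": time; "q": joint angles; "dq": joint speeds; "joint_torque": joint torques, N m; "eef_pos": TCP position; "tool_rot": TCP orientation; "ft_force": force on the tool from outside, world axes, zero at the start; "torque": the same for the moment, N m; "width": finger opening in mm; "grip_force": force on a finger pad.
Only numpy, scipy, OpenCV 4.12 (cv2) and the standard library are available. Lean on these libraries where they do the work, as an engineer would, in place of code of your own. Each camera call takes 0.05 s, during which the arm holds its last target. There are 200 camera calls.

## Working session

There is one attempt and no reset: what is moved stays moved. The work goes in short steps, Python scripts to look and compute and a shell command to move; the robot and the scene stay as the last step left them, time stands still between calls to the robot, and variables do not carry over. Pictures are saved under pics/ and viewed, at most 10 in all, crops included, and the job is handed in when it is done.

```bash
ls; mkdir -p pics
python3 - <<'E'
from plant import sensors,cams
import cv2,numpy as np
s=sensors.observe();print(s)
a=[]
for n in("side","top"):
    d=cams.get_image(n);cv2.imwrite(f"pics/{n}0.png",cv2.cvtColor(d["img"],cv2.COLOR_RGB2BGR));print(n,{k:np.round(v,4).tolist() for k,v in d.items() if k!="img"})
d=cams.get_image("wrist");print({k:np.round(v,4).tolist() for k,v in d.items() if k!="img"})
i=[cv2.imread(f"pics/{n}0.png") for n in("side","top")]
for n,im in zip(("s","t"),i): cv2.imwrite(f"pics/{n}1.png",cv2.resize(im,(800,600),interpolation=cv2.INTER_CUBIC))
E
```

```text
pics
{'clock': 0.0, 'q': array([ 1.10451151,  0.41800176, -0.01027696,  1.61424075,  0.00470227,
        1.11066751, -0.05297103]), 'dq': array([-0.00053437,  0.0007898 ,  0.00012398, -0.0006951 , -0.00047145,
        0.00143498, -0.00080195]), 'joint_torque': array([ 1.19858596e-04, -8.64441705e+01,  6.79025520e-01, -4.34905994e+01,
        1.91822194e-02,  7.39890500e-03,  2.70794169e-05]), 'eef_pos': array([ 257.50726386, -569.32122229,  404.01491202]), 'tool_rot': array([-3.14030307e+00,  1.07213711e-04,  4.24799582e-01]), 'ft_force': array([ 0.8459326 , -0.52850647, -0.42591855]), 'torque': array([-0.02048535,  0.00325841, -0.01277289]), 'grip_force': 0.0, 'width': 84.9355633978482}
side {'intrinsics': [[363.158, 0.0, 255.9997], [0.0, 363.158, 197.0975], [0.0, 0.0, 1.0]], 'k1': -0.0019, 'cam_to_world': [[0.948, -0.2415, 0.2073, 403.7846], [-0.3183, -0.7115, 0.6265, -482.1037], [-0.0038, -0.6599, -0.7514, 674.3963], [0.0, 0.0, 0.0, 1.0]]}
top {'intrinsics': [[347.5169, 0.0, 256.2944], [0.0, 347.5169, 185.2465], [0.0, 0.0, 1.0]], 'k1': 0.0248, 'cam_to_world': [[-0.0177, -0.9846, 0.174, 434.08], [-0.9993, 0.0119, -0.0343, 15.1158], [0.0317, -0.1745, -0.9842, 956.2354], [0.0, 0.0, 0.0, 1.0]]}
{'intrinsics': [[316.2333, 0.0, 259.026], [0.0, 316.2333, 193.4187], [0.0, 0.0, 1.0]], 'k1': -0.0332, 'hand_eye': [[-0.0011, -0.962, -0.273, 69.3871], [1.0, -0.0008, -0.0013, -0.012], [0.0011, -0.273, 0.962, 32.8532], [0.0, 0.0, 0.0, 1.0]]}
```

View pics/s1.png

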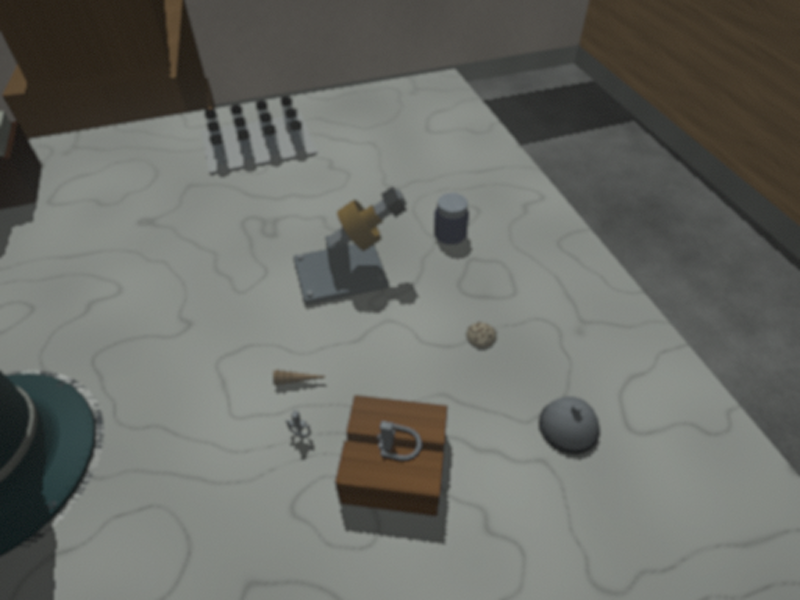

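View pics/t1.png

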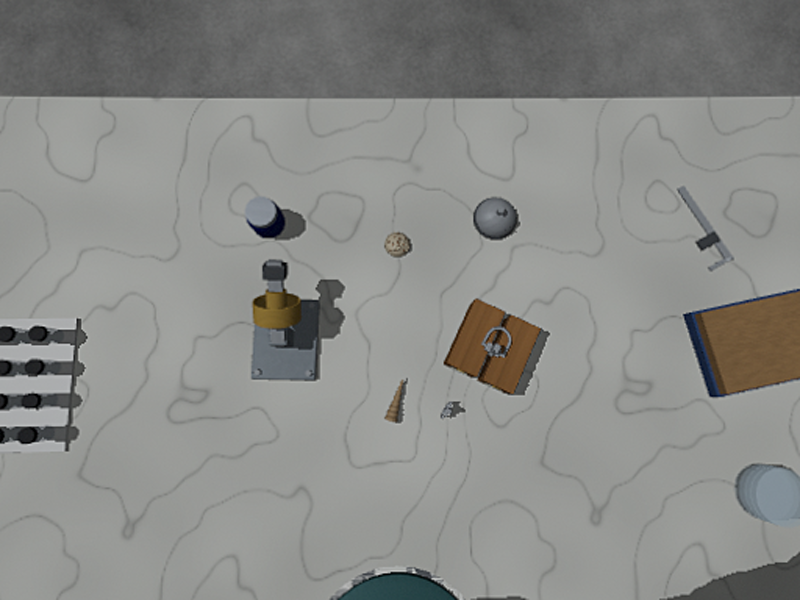

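The side picture shows two candidates for the linchpin: one upright in the box gap at (387,437) with its ring at (405,440), and a small one lying loose at (300,428). In the top picture they are at (497,345) and (452,409). The one in the box gap is larger and sits where the description says. I'll confirm it in a crop.

```bash
cat > h.py <<'E'
import numpy as np,cv2
from scipy.spatial.transform import Rotation as R
from plant import sensors,cams
def T(eul,p):
    M=np.eye(4);M[:3,:3]=R.from_euler('xyz',eul).as_matrix();M[:3,3]=p;return M
def tool():
    s=sensors.observe();return T(s['tool_rot'],s['eef_pos'])
def grab(n):
    W=tool();d=cams.get_image(n);d['M']=d['cam_to_world'] if n!='wrist' else W@d['hand_eye'];return d
def proj(d,P):
    P=np.atleast_2d(P);c=(P-d['M'][:3,3])@d['M'][:3,:3];s=c[:,:2]/c[:,2:]
    s=s*(1+d['k1']*(s**2).sum(1,keepdims=True));K=d['intrinsics'];return s*[K[0,0],K[1,1]]+K[:2,2]
def ray(d,uv):
    K=d['intrinsics'];s0=(np.array(uv,float)-K[:2,2])/[K[0,0],K[1,1]];s=s0
    for _ in range(20): s=s0/(1+d['k1']*(s**2).sum())
    v=d['M'][:3,:3]@np.r_[s,1];return d['M'][:3,3],v
def onz(d,uv,z):
    o,v=ray(d,uv);return o+v*(z-o[2])/v[2]
def crop(d,x,y,w,h,k):
    return cv2.cvtColor(cv2.resize(d['img'][y:y+h,x:x+w],None,fx=k,fy=k,interpolation=cv2.INTER_CUBIC),cv2.COLOR_RGB2BGR)
E
python3 - <<'E'
from h import *
s,t=grab('side'),grab('top')
im=np.vstack([np.hstack([crop(s,180,250,100,75,4),crop(t,275,187,100,75,4)]),np.hstack([crop(s,180,122,100,75,4),crop(t,150,165,100,75,4)])])
cv2.imwrite('pics/c1.png',im)
E
```

```text
(no output)
```

View pics/c1.png

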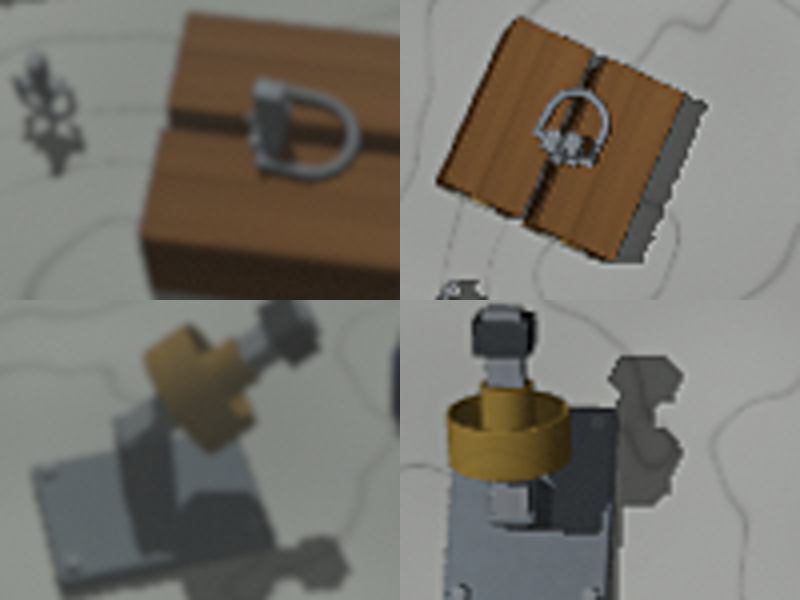

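The crop confirms it: the upright pin in the gap has a ring that spans about 43 mm across the boxes, and the loose decoy is about half that size. Next I fit the box and stand poses.

```bash
cat >> h.py <<'E'
def bar2w(p,P): # stand pose p=(x,y,yaw), points in bar frame
    c,s=np.cos(np.pi/6),np.sin(np.pi/6);B=np.array([[c,0,-s],[0,1,0],[s,0,c]])
    return (np.atleast_2d(P)@B.T+[0,0,75])@R.from_euler('z',p[2]).as_matrix().T+[p[0],p[1],0]
def pl(p,P): return np.atleast_2d(P)@R.from_euler('z',p[2]).as_matrix().T+[p[0],p[1],0]
E
python3 - <<'E'
from h import *
from scipy.optimize import least_squares as LS
s,t=grab('side'),grab('top')
S=lambda x,y,ox,oy,tx,ty:((x-tx)/4+ox,(y-ty)/4+oy)
bt=[S(*q,275,187,400,0) for q in[(518,16),(683,95),(440,185),(615,262)]]
w=np.array([onz(t,q,60) for q in bt]);print(w.round(1), np.linalg.norm(w[0]-w[1]),np.linalg.norm(w[0]-w[2]))
C=np.array([[60,60,60],[60,-60,60],[-60,60,60],[-60,-60,60]])
bs=[S(*q,180,250,0,0) for q in[(190,12),(140,238)]] 
f=lambda p:np.r_[(proj(t,pl(p,C))-bt).ravel(),(proj(s,pl(p,C[[2,3]]))-bs).ravel()]
r=LS(f,[450,-150,-.3]);print('box',r.x,f(r.x).round(1))
b=r.x
tab=S(268,85,180,250,0,0);print('tab',onz(s,tab,98),'in box',R.from_euler('z',-b[2]).as_matrix()@(onz(s,tab,98)-[b[0],b[1],0]))
# stand
ft=[(160.6,242.6),(203.5,243.2),S(617,408,150,165,400,300)];F=np.array([[-70,55,14],[-70,-55,14],[70,-55,14]])
fs=[S(35,468,180,122,0,300),S(272,548,180,122,0,300)];Fs=np.array([[-70,55,14],[70,-55,14]])
ct=[S(*q,150,165,400,300) for q in[(475,322),(536,322),(477,355),(532,355)]]
def g(p):
    a=p[3];Cc=np.array([[a+11,17,14],[a+11,-17,14],[a-11,17,14],[a-11,-17,14]])
    return np.r_[(proj(t,pl(p,F))-ft).ravel(),(proj(s,pl(p,Fs))-fs).ravel(),(proj(t,bar2w(p,Cc))-ct).ravel()]
r=LS(g,[450,250,0,115]);p=r.x;print('stand',p,g(p).round(1));print('hole',bar2w(p,[112.5,0,8]),'collar',bar2w(p,[p[3],0,0]))
for n,d,z,q in[('jar',t,72,(263,211)),('bell',t,55,(498,214)),('turret',t,12,(397,402)),('cockle',t,10,(397,245))]:print(n,onz(d,np.array(q)*.64,z).round(0))
E
```

```text
[[ 575.6 -142.4   60. ]
 [ 522.2 -247.9   60. ]
 [ 466.7  -87.5   60. ]
 [ 416.4 -197.5   60. ]] 118.30679665300693 121.98843736607722
box [ 4.97830617e+02 -1.69745679e+02 -4.54422081e-01] [-0.1 -0.9  0.7 -1.2  0.7 -1.4 -0.1 -0.5 -1.5 -0.5 -1.5  0.3]
tab [ 491.30200179 -163.93288298   98.        ] in box [-8.41754415  2.35719287 98.        ]
stand [ 5.17657308e+02  1.79716072e+02 -4.57744978e-02  1.10009762e+02] [ 0.2 -0.3 -0.9  0.2  1.2 -0.5 -2.  -0.2  0.9 -1.8  0.3 -0.5 -0.4 -0.
  0.2  0.   0.9  0.5]
hole [[610.98730294 175.44095221 138.17820323]] collar [[612.8287628  175.35660139 130.00488107]]
jar [727. 213.  72.]
bell [ 724. -188.   55.]
turret [407.  -8.  12.]
cockle [682. -13.  10.]
```

```bash
cat >> h.py <<'E'
ST=[517.7,179.7,-.046]
def rel(Tt):
    W=tool();D=np.linalg.inv(W)@Tt;r=R.from_matrix(D[:3,:3]).as_rotvec()
    print('rel mm',D[:3,3].round(1).tolist(),'rot',r.round(3).tolist())
def Tbar(x,y,z,st=None): # grasp point at bar-frame pos
    st=st or ST;M=T([np.pi,-np.pi/6,st[2]],[0,0,0]);M[:3,3]=bar2w(st,[x,y,z])[0]-155*M[:3,2];return M
def now():
    s=sensors.observe();print('t',round(s['clock'],2),'pos',s['eef_pos'].round(1).tolist(),'rot',s['tool_rot'].round(3).tolist(),'F',s['ft_force'].round(1).tolist(),'w',round(s['width'],1),'g',round(s['grip_force'],1))
    W=tool();g=W[:3,3]+155*W[:3,2];c,n=np.cos(np.pi/6),.5;B=np.array([[c,0,-n],[0,1,0],[n,0,c]])
    print(' grasp world',g.round(1).tolist(),'bar',(B.T@(R.from_euler('z',-ST[2]).as_matrix()@(g-[ST[0],ST[1],0])-[0,0,75])).round(1).tolist())
E
python3 -c "
from h import *
M=Tbar(112,0,75);print(M[:3,3]);rel(M)"
```

```text
[499.71389132 180.52794506 330.18584287]
rel mm [529.7, -583.5, 74.5] rot [-0.124, 0.514, 0.46]
```

```bash
python3 -m jog '[530,-583,74,-0.124,0.514,0.46,1, 530,-583,74,-0.124,0.514,0.46,1, 530,-583,74,-0.124,0.514,0.46,1, 530,-583,74,-0.124,0.514,0.46,1, 530,-583,74,-0.124,0.514,0.46,1, 530,-583,74,-0.124,0.514,0.46,1, 530,-583,74,-0.124,0.514,0.46,1, 530,-583,74,-0.124,0.514,0.46,1]'; python3 -c "
from h import *
now();rel(Tbar(112,0,75))"
```

```text
clock: 1.02
eef_pos: [359.5, -251.9, 373.5]
tool_rot: [3.141, -0.525, -0.047]
ft_force: [2.0, -0.5, 0.2]
width: 85.5
grip_force: 0.0
t 1.02 pos [359.5, -251.9, 373.5] rot [3.141, -0.525, -0.047] F [2.0, -0.5, 0.2] w 85.5 g 0.0
 grasp world [437.0, -255.8, 239.3] bar [29.7, -438.7, 172.6]
rel mm [81.9, -438.7, 96.9] rot [0.002, -0.001, -0.001]
```

```bash
python3 -m jog '[56,-310,30,0,0,0,1, 56,-310,30,0,0,0,1, 56,-310,30,0,0,0,1, 56,-310,30,0,0,0,1, 56,-310,30,0,0,0,1, 56,-310,30,0,0,0,1, 56,-310,30,0,0,0,1, 56,-310,30,0,0,0,1]' >/dev/null;  python3 -m jog '[26,-129,67,0,0,0,1, 26,-129,67,0,0,0,1, 26,-129,67,0,0,0,1, 26,-129,67,0,0,0,1, 26,-129,67,0,0,0,1, 26,-129,67,0,0,0,1]' >/dev/null
python3 - <<'E'
from h import *
now();rel(Tbar(112,0,75))
d=grab('wrist');t=grab('top')
def box(a): return np.array([[a+11,17,14],[a+11,-17,14],[a-11,17,14],[a-11,-17,14]])
for P in(box(110),np.array([[78,16,0],[78,-16,0],[125,0,0]])):print(proj(d,bar2w(ST,P)).round(0).tolist())
cv2.imwrite('pics/w2.png',crop(d,0,0,512,384,1.5))
E
```

```text
t 2.18 pos [487.9, 133.5, 327.7] rot [-3.139, -0.52, -0.041] F [-1.7, 0.7, -1.0] w 85.6 g 0.0
 grasp world [564.9, 130.7, 193.2] bar [101.9, -46.7, 77.7]
rel mm [9.8, -47.5, 2.9] rot [-0.005, 0.004, 0.004]
[[156.0, 187.0], [211.0, 187.0], [159.0, 221.0], [213.0, 221.0]]
[[169.0, 242.0], [215.0, 242.0], [188.0, 175.0]]
```

View pics/w2.png

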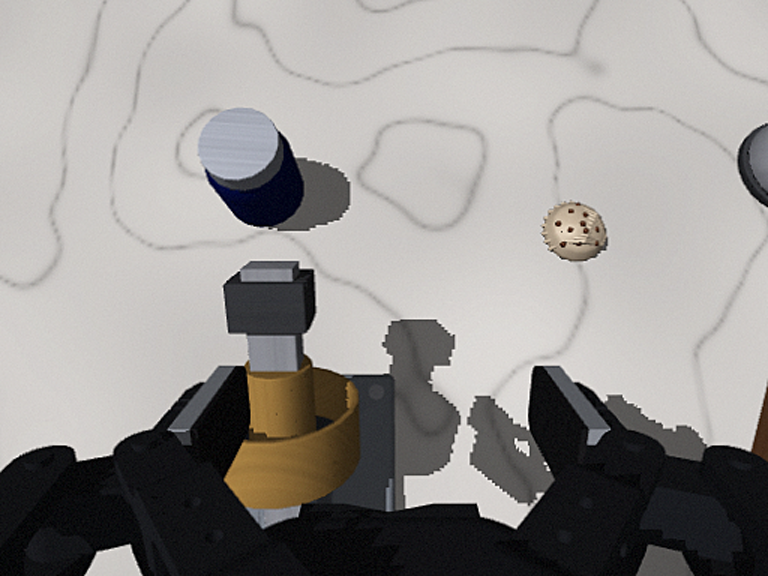

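The wrist view shows the collar's upper face at (228–306, 282–334). That is about 4 mm to the left of my prediction, but the arm was still moving when the picture was taken. I'll settle above the collar and look again.

```bash
python3 -m jog '[0,-25,3,-0.005,0.004,0.004,1, 0,-50,3,-0.005,0.004,0.004,1, 0,-50,3,-0.005,0.004,0.004,1, 0,-50,3,-0.005,0.004,0.004,1]' >/dev/null
python3 - <<'E'
from h import *
now();rel(Tbar(102,0,75))
d=grab('wrist');now()
def box(a): return np.array([[a+11,17,14],[a+11,-17,14],[a-11,17,14],[a-11,-17,14]])
for P in(box(110),np.array([[78,16,0],[78,-16,0],[125,0,0],[90,11,8],[90,-11,8],[125,11,8],[125,-11,8]])):print(((proj(d,bar2w(ST,P))-[200,140])*6).round(0).tolist())
cv2.imwrite('pics/w3.png',crop(d,200,140,120,100,6))
E
```

```text
t 2.62 pos [490.5, 178.3, 327.3] rot [3.139, -0.525, -0.048] F [-1.1, 0.7, 0.1] w 85.6 g 0.0
 grasp world [568.2, 174.1, 193.2] bar [103.0, -3.3, 77.0]
rel mm [-0.7, -2.7, 2.0] rot [0.004, -0.002, -0.002]
t 2.67 pos [490.5, 177.2, 327.1] rot [3.138, -0.525, -0.048] F [0.2, -0.2, -0.2] w 85.2 g 0.0
 grasp world [568.1, 172.8, 193.0] bar [102.9, -4.6, 76.9]
[[153.0, 299.0], [489.0, 298.0], [160.0, 503.0], [486.0, 501.0]]
[[186.0, 630.0], [465.0, 629.0], [323.0, 229.0], [223.0, 560.0], [425.0, 559.0], [216.0, 247.0], [428.0, 246.0]]
```

View pics/w3.png

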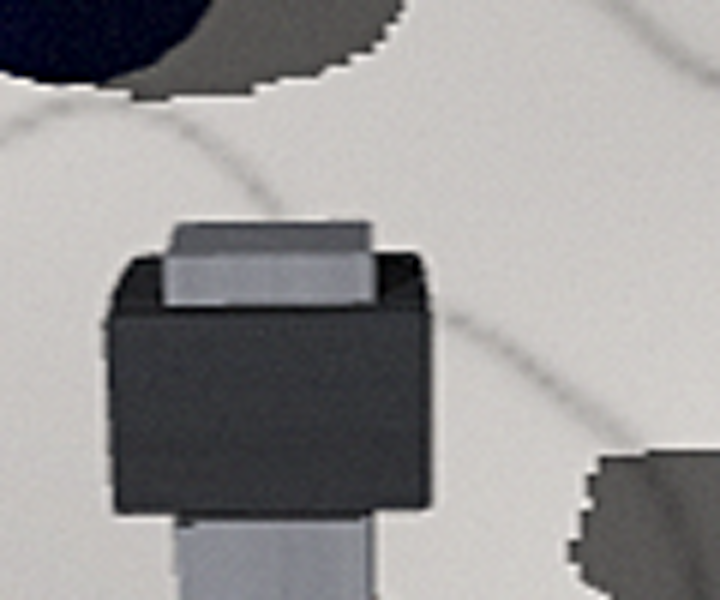

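```bash
sed -i 's/^ST=.*/ST=[517.2,183.9,-.036]/' h.py; python3 -c "
from h import *
now();rel(Tbar(109,0,75));rel(Tbar(109,0,3))"
```

```text
t 2.67 pos [490.5, 177.2, 327.1] rot [3.138, -0.525, -0.048] F [0.2, -0.2, -0.2] w 85.2 g 0.0
 grasp world [568.1, 172.8, 193.0] bar [103.5, -9.3, 76.6]
rel mm [5.7, -7.7, 1.5] rot [0.01, -0.002, -0.011]
rel mm [5.6, -8.5, 73.5] rot [0.01, -0.002, -0.011]
```

```bash
python3 -m jog '[5,-8,10,0.01,-0.002,-0.011,1, 5.6,-8.5,40,0.01,-0.002,-0.011,0.7, 5.6,-8.5,60,0.01,-0.002,-0.011,0.6, 5.6,-8.5,73,0.01,-0.002,-0.011,0.55, 5.6,-8.5,73,0.01,-0.002,-0.011,0.5, 5.6,-8.5,73,0.01,-0.002,-0.011,0.5, 5.6,-8.5,73,0.01,-0.002,-0.011,0.5]'
python3 - <<'E'
from h import *
now()
d=grab('wrist')
cv2.imwrite('pics/w4.png',crop(d,100,130,320,240,2.5))
E
```

```text
clock: 3.25
eef_pos: [532.4, 182.4, 266.9]
tool_rot: [-3.141, -0.522, -0.038]
ft_force: [0.4, -0.5, 0.2]
width: 42.9
grip_force: 0.0
t 3.25 pos [532.4, 182.4, 266.9] rot [-3.141, -0.522, -0.038] F [0.4, -0.5, 0.2] w 42.9 g 0.0
 grasp world [609.6, 179.5, 132.6] bar [108.9, -1.1, 3.6]
```

View pics/w4.png

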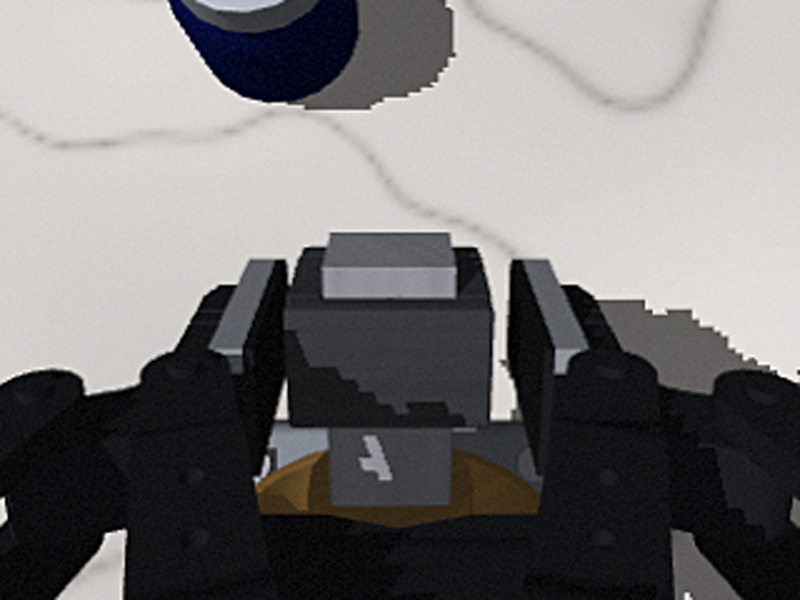

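The collar spans columns 286–492 and the pads 285–512, so the collar sits about 1.6 mm left of the grasp centre. I'll shift, grip and slide it home.

```bash
python3 -m jog '[0,-1.6,0,0,0,0,0.5, 0,-1.6,0,0,0,0,0.3, 0,-1.6,0,0,0,0,0.3, 0,-1.6,0,0,0,0,0.3,0,-1.6,0,0,0,0,0.3]'; python3 -c "
from h import *
now()"
```

```text
clock: 3.72
eef_pos: [532.7, 184.0, 267.3]
tool_rot: [-3.141, -0.524, -0.039]
ft_force: [-9.1, -3.5, 14.2]
width: 33.0
grip_force: 57.9
t 3.72 pos [532.7, 184.0, 267.3] rot [-3.141, -0.524, -0.039] F [-9.1, -3.5, 14.2] w 33.0 g 57.9
 grasp world [610.1, 181.1, 133.1] bar [109.5, 0.5, 3.8]
```

```bash
python3 -m jog '[-4,0,0,0,0,0,0.3,-8,0,0,0,0,0,0.3,-12,0,0,0,0,0,0.3,-15,0,0,0,0,0,0.3,-17,0,0,0,0,0,0.3,-18,0,0,0,0,0,0.3,-18,0,0,0,0,0,0.3]'; python3 -c "
from h import *
now()"
```

```text
clock: 4.3
eef_pos: [517.2, 184.6, 258.3]
tool_rot: [-3.141, -0.524, -0.039]
ft_force: [-8.5, -4.4, 15.3]
width: 33.1
grip_force: 59.6
t 4.3 pos [517.2, 184.6, 258.3] rot [-3.141, -0.524, -0.039] F [-8.5, -4.4, 15.3] w 33.1 g 59.6
 grasp world [594.6, 181.7, 124.1] bar [91.6, 0.6, 3.8]
```

```bash
python3 -m jog '[-1,0,0,0,0,0,0.3,-2,0,0,0,0,0,0.3,-3,0,0,0,0,0,0.3,-3,0,0,0,0,0,0.3]'; python3 -c "
from h import *
now()"
```

```text
clock: 4.63
eef_pos: [515.1, 184.6, 257.2]
tool_rot: [-3.141, -0.525, -0.039]
ft_force: [-4.5, -4.5, 14.0]
width: 33.1
grip_force: 59.1
t 4.63 pos [515.1, 184.6, 257.2] rot [-3.141, -0.525, -0.039] F [-4.5, -4.5, 14.0] w 33.1 g 59.1
 grasp world [592.6, 181.7, 123.0] bar [89.4, 0.5, 3.8]
```

```bash
python3 -m jog '[-1.5,0,0,0,0,0,0.3,-3,0,0,0,0,0,0.3,-3,0,0,0,0,0,0.3,-3,0,0,0,0,0,0.3]'; python3 -c "
from h import *
now()"
```

```text
clock: 4.97
eef_pos: [514.4, 184.6, 256.9]
tool_rot: [-3.139, -0.528, -0.041]
ft_force: [17.9, -5.2, 10.3]
width: 33.2
grip_force: 60.4
t 4.97 pos [514.4, 184.6, 256.9] rot [-3.139, -0.528, -0.041] F [17.9, -5.2, 10.3] w 33.2 g 60.4
 grasp world [592.4, 181.8, 123.0] bar [89.2, 0.6, 3.9]
```

```bash
sed -i 's/^ST=.*/ST=[517.2,184.4,-.036]/' h.py;  python3 -m jog '[2.5,0,0,0,0,0,0.3,2.5,0,0,0,0,0,0.55,2.5,0,0,0,0,0,0.6,2.5,0,0,0,0,0,0.6,2.5,0,-20,0,0,0,0.6,2.5,0,-50,0,0,0,0.8,2.5,0,-70,0,0,0,1,2.5,0,-70,0,0,0,1]' >/dev/null; python3 -m jog '[0,0,0,0,0,0,1,0,0,0,0,0,0,1]'
python3 - <<'E'
from h import *
now()
d=grab('wrist');now()
a=np.linspace(0,2*np.pi,5)[:4]
H=np.c_[112.5+7*np.cos(a),7*np.sin(a),8+0*a]
for P in(H,np.array([[112.5,0,8],[100,17,14],[100,-17,14],[78,17,14],[78,-17,14],[125,11,8],[125,-11,8],[125,11,-8],[125,-11,-8]])):print(((proj(d,bar2w(ST,P))-[200,120])*5).round(0).tolist())
cv2.imwrite('pics/w5.png',crop(d,200,120,120,120,5))
E
```

```text
clock: 5.8
eef_pos: [479.2, 186.4, 315.8]
tool_rot: [3.141, -0.522, -0.037]
ft_force: [0.4, 0.0, -0.4]
width: 85.3
grip_force: 0.0
t 5.8 pos [479.2, 186.4, 315.8] rot [3.141, -0.522, -0.037] F [0.4, 0.0, -0.4] w 85.3 g 0.0
 grasp world [556.5, 183.5, 181.4] bar [87.2, 0.5, 72.5]
t 5.85 pos [479.3, 186.4, 315.4] rot [3.141, -0.522, -0.037] F [-0.5, -0.1, -0.7] w 85.7 g 0.0
 grasp world [556.5, 183.4, 181.1] bar [87.0, 0.4, 72.2]
[[301.0, 229.0], [243.0, 286.0], [301.0, 342.0], [358.0, 286.0]]
[[301.0, 286.0], [159.0, 400.0], [443.0, 399.0], [164.0, 570.0], [439.0, 569.0], [208.0, 184.0], [393.0, 183.0], [214.0, 164.0], [385.0, 163.0]]
```

View pics/w5.png

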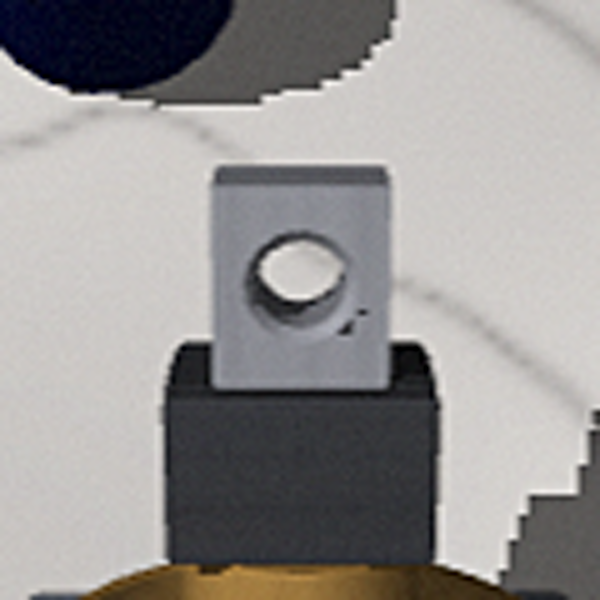

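The hole centre is at (299,283) against a predicted (301,286), within about 0.5 mm, and the collar's near edge meets the hub. Next I go to the pin.

```bash
cat >> h.py <<'E'
def Tpin(x,y,z,yaw): return T([np.pi,0,yaw],[x,y,z+155])
E
python3 -c "
from h import *
rel(Tpin(491,-164,165,-.454))"
```

```text
rel mm [23.8, 349.7, 8.7] rot [-0.108, -0.514, 0.407]
```

```bash
python3 -m jog '[8,20,-35,-0.01,-0.05,0.04,1,23,150,-20,-0.108,-0.514,0.407,1,23,349,-5,-0.108,-0.514,0.407,1,23,349,0,-0.108,-0.514,0.407,1,23,349,5,-0.108,-0.514,0.407,1,23,349,8,-0.108,-0.514,0.407,1,23,349,8,-0.108,-0.514,0.407,1,23,349,8,-0.108,-0.514,0.407,1]'; python3 -c "
from h import *
rel(Tpin(491,-164,165,-.454))"
```

```text
clock: 6.52
eef_pos: [487.1, -123.5, 324.2]
tool_rot: [3.141, 0.001, -0.455]
ft_force: [1.1, 1.1, 0.4]
width: 85.2
grip_force: 0.0
rel mm [21.3, 34.7, 4.2] rot [0.0, 0.001, -0.001]
```

```bash
python3 -m jog '[21,35,4,0,0,0,1,21,35,4,0,0,0,1,21,35,4,0,0,0,1,21,35,4,0,0,0,1,21,35,4,0,0,0,1]'
python3 - <<'E'
from h import *
now()
d=grab('wrist')
c=lambda P:pl([491,-164,-.454],P)
P=np.array([[7,5,98],[7,-5,98],[-7,5,98],[-7,-5,98],[-7,13,69],[-7,-13,69],[41.5,0,65]])
print(((proj(d,c(P))-[160,140])*4).round(0).tolist())
cv2.imwrite('pics/w6.png',crop(d,160,140,200,150,4))
E
```

```text
clock: 6.93
eef_pos: [490.8, -160.8, 320.9]
tool_rot: [-3.141, 0.0, -0.452]
ft_force: [0.4, 0.9, -0.9]
width: 85.1
grip_force: 0.0
t 6.93 pos [490.8, -160.8, 320.9] rot [-3.141, 0.0, -0.452] F [0.4, 0.9, -0.9] w 85.1 g 0.0
 grasp world [490.8, -160.7, 165.9] bar [33.4, -345.8, 85.7]
[[386.0, 254.0], [449.0, 254.0], [386.0, 337.0], [448.0, 337.0], [344.0, 278.0], [486.0, 278.0], [416.0, 9.0]]
```

View pics/w6.png

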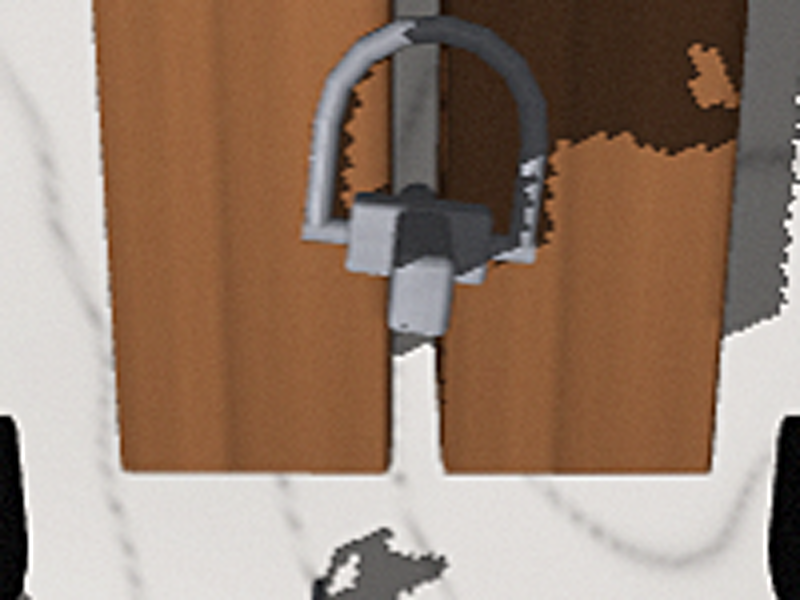

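The pin's tab top is at (388–454, 257–337), within 1 mm of the prediction. The pin is yawed about 0.1 rad clockwise in the picture.

```bash
python3 -c "
from h import *
p=pl([491,-164,-.454],[0,-.6,0])[0];print(p);rel(Tpin(p[0],p[1],90,-.554))"
```

```text
[ 490.7368617  -164.53922002    0.        ]
rel mm [1.6, 3.6, 76.1] rot [-0.001, -0.0, 0.102]
```

```bash
python3 -m jog '[1.6,3.6,20,0,0,0.1,0.9,1.6,3.6,50,0,0,0.1,0.7,1.6,3.6,70,0,0,0.1,0.5,1.6,3.6,76,0,0,0.1,0.4,1.6,3.6,76,0,0,0.1,0.3,1.6,3.6,76,0,0,0.1,0.3]'
python3 - <<'E'
from h import *
now();rel(Tpin(490.7,-164.5,90,-.554))
d=grab('wrist')
cv2.imwrite('pics/w7.png',crop(d,160,170,200,150,4))
E
```

```text
clock: 7.48
eef_pos: [491.0, -165.3, 246.1]
tool_rot: [-3.141, -0.001, -0.553]
ft_force: [-0.5, -0.6, -0.2]
width: 25.6
grip_force: 0.0
t 7.48 pos [491.0, -165.3, 246.1] rot [-3.141, -0.001, -0.553] F [-0.5, -0.6, -0.2] w 25.6 g 0.0
 grasp world [491.2, -165.2, 91.1] bar [-3.6, -350.3, 20.7]
rel mm [-0.6, -0.5, 1.1] rot [-0.001, -0.001, 0.001]
```

View pics/w7.png

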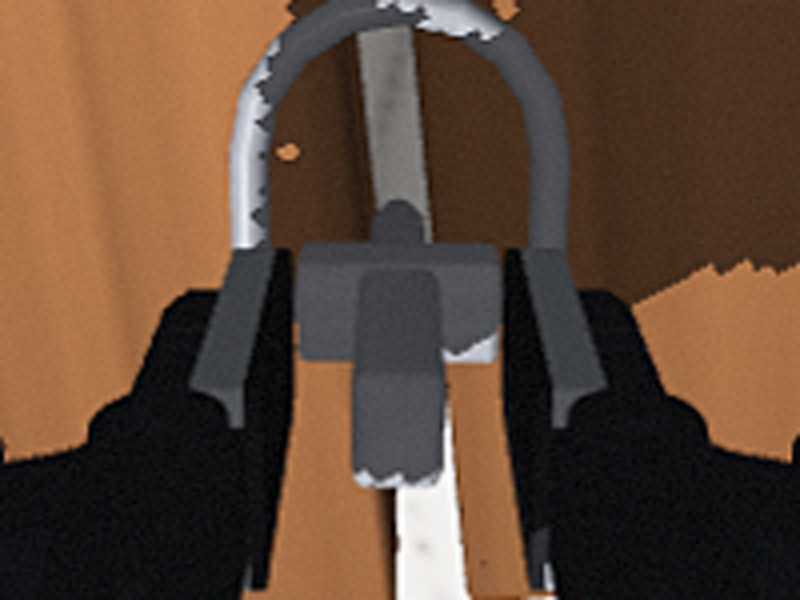

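The pin is centred between the pads (tab at 355–443, pads at 292 and 503) and square to the tool. I'll close and lift.

```bash
python3 -m jog '[0,0,0,0,0,0,0.05,0,0,0,0,0,0,0,0,0,0,0,0,0,0,0,0,0,0,0,0,0,0,0,0,0,0,0,0,0,0,0,0,0,0,0]'; python3 -m jog '[0,0,-15,0,0,0,0,0,0,-40,0,0,0,0,0,0,-75,0,0,0,0,0,0,-110,0,0,0,0,0,0,-110,0,0,0,0]';python3 - <<'E'
from h import *
now();rel(Tbar(112.5,0,80))
E
```

```text
clock: 8.03
eef_pos: [491.0, -165.7, 246.8]
tool_rot: [-3.14, -0.003, -0.554]
ft_force: [-1.1, 1.2, 8.2]
width: 8.9
grip_force: 58.6
clock: 8.45
eef_pos: [491.6, -166.2, 362.3]
tool_rot: [-3.138, -0.009, -0.554]
ft_force: [1.9, -0.3, 0.5]
width: 9.1
grip_force: 58.9
t 8.45 pos [491.6, -166.2, 362.3] rot [-3.138, -0.009, -0.554] F [1.9, -0.3, 0.5] w 9.1 g 58.9
 grasp world [493.1, -166.5, 207.3] bar [56.2, -351.5, 120.3]
rel mm [-180.4, -301.6, 27.0] rot [0.134, 0.502, -0.506]
```

```bash
python3 -m jog '[-90,-150,0,0.06,0.25,-0.25,0,-180,-301,10,0.134,0.502,-0.506,0,-180,-301,10,0.134,0.502,-0.506,0,-180,-301,10,0.134,0.502,-0.506,0,-180,-301,10,0.134,0.502,-0.506,0,-180,-301,10,0.134,0.502,-0.506,0,-180,-301,10,0.134,0.502,-0.506,0,-180,-301,10,0.134,0.502,-0.506,0]'; python3 -m jog '[0,0,0,0,0,0,0]' >/dev/null; python3 -c "
from h import *
now();rel(Tbar(112.5,0,90))"
```

```text
clock: 9.12
eef_pos: [494.8, 168.1, 347.1]
tool_rot: [-3.139, -0.517, -0.037]
ft_force: [2.2, -0.2, -1.6]
width: 8.8
grip_force: 58.8
t 9.2 pos [494.3, 175.0, 347.0] rot [-3.136, -0.517, -0.028] F [-1.6, 1.9, -1.0] w 8.6 g 58.9
 grasp world [570.9, 173.6, 212.2] bar [115.4, -8.8, 91.8]
rel mm [-3.9, -10.2, 1.9] rot [-0.009, 0.007, 0.007]
```

```bash
python3 -m jog '[-3,-10,2,-0.009,0.007,0.007,0,-3,-10,2,-0.009,0.007,0.007,0,-3,-10,2,-0.009,0.007,0.007,0,-3,-10,2,-0.009,0.007,0.007,0,-3,-10,2,-0.009,0.007,0.007,0]'>/dev/null; python3 -c "
from h import *
now();rel(Tbar(113.3,0.2,75));
d=grab('wrist');np.save('hov.npy',d['img']);now()"
```

```text
t 9.62 pos [494.4, 175.4, 343.3] rot [3.138, -0.522, -0.046] F [0.8, -0.5, -0.9] w 8.6 g 59.0
 grasp world [571.6, 171.4, 209.0] bar [114.5, -11.1, 88.6]
rel mm [-1.5, -10.1, 13.5] rot [0.008, 0.002, -0.009]
t 9.67 pos [494.4, 175.5, 343.3] rot [3.139, -0.522, -0.046] F [-0.7, -0.4, -1.3] w 8.7 g 59.0
 grasp world [571.6, 171.4, 208.9] bar [114.5, -11.0, 88.6]
```

```bash
python3 -m jog '[-1.5,-10,0,0.008,0.002,-0.009,0,-1.5,-10,8,0.008,0.002,-0.009,0,-1.5,-10,13,0.008,0.002,-0.009,0,-1.5,-10,13,0.008,0.002,-0.009,0,-1.5,-10,13,0.008,0.002,-0.009,0,-1.5,-10,13,0.008,0.002,-0.009,0]'>/dev/null; python3 -c "
from h import *
now();rel(Tbar(113.3,0.2,60))
d=grab('wrist');
im=d['img'][100:300,160:360]
cv2.imwrite('pics/w8.png',crop(d,190,100,150,112,5))
print(((proj(d,bar2w(ST,[[112.5,0,8],[125,11,8],[125,-11,8]]))-[190,100])*5).round(0).tolist())"
```

```text
t 10.17 pos [499.9, 186.0, 330.7] rot [3.141, -0.523, -0.035] F [0.2, 0.7, -1.0] w 8.8 g 59.0
 grasp world [577.3, 183.1, 196.5] bar [112.8, 0.9, 75.1]
rel mm [0.5, 0.7, 15.1] rot [0.0, 0.0, 0.001]
[[354.0, 579.0], [266.0, 484.0], [443.0, 484.0]]
```

```bash
python3 -m jog '[0.5,0.7,4,0,0,0,0,0.5,0.7,8,0,0,0,0,0.5,0.7,11,0,0,0,0,0.5,0.7,13,0,0,0,0,0.5,0.7,13,0,0,0,0]'; python3 -m jog '[0,0,2,0,0,0,0,0,0,4,0,0,0,0,0,0,6,0,0,0,0,0,0,7,0,0,0,0,0,0,7,0,0,0,0]'; python3 -c "
from h import *
now()"
```

```text
clock: 10.63
eef_pos: [506.9, 185.1, 319.4]
tool_rot: [3.141, -0.523, -0.035]
ft_force: [0.4, -0.3, -1.1]
width: 8.8
grip_force: 59.0
clock: 11.05
eef_pos: [510.4, 185.0, 313.7]
tool_rot: [3.141, -0.524, -0.035]
ft_force: [2.2, -1.5, -1.5]
width: 8.6
grip_force: 58.9
t 11.05 pos [510.4, 185.0, 313.7] rot [3.141, -0.524, -0.035] F [2.2, -1.5, -1.5] w 8.6 g 58.9
 grasp world [587.9, 182.3, 179.5] bar [113.5, 0.4, 55.1]
```

```bash
python3 -m jog '[0,0,2,0,0,0,0,0,0,4,0,0,0,0,0,0,6,0,0,0,0,0,0,8,0,0,0,0,0,0,8,0,0,0,0]'; python3 -m jog '[0,0,2,0,0,0,0,0,0,4,0,0,0,0,0,0,5,0,0,0,0,0,0,5,0,0,0,0,0,0,5,0,0,0,0]'; python3 -c "
from h import *
now()"
```

```text
clock: 11.47
eef_pos: [514.5, 184.8, 306.6]
tool_rot: [3.141, -0.524, -0.035]
ft_force: [3.2, -1.5, -2.0]
width: 8.7
grip_force: 58.8
clock: 11.88
eef_pos: [516.8, 184.8, 302.5]
tool_rot: [3.141, -0.524, -0.035]
ft_force: [3.1, -0.7, -0.4]
width: 8.7
grip_force: 58.8
t 11.88 pos [516.8, 184.8, 302.5] rot [3.141, -0.524, -0.035] F [3.1, -0.7, -0.4] w 8.7 g 58.8
 grasp world [594.3, 182.0, 168.3] bar [113.4, 0.4, 42.2]
```

```bash
python3 -m jog '[0.4,0,1.5,0,0,0,0,0.4,0,3,0,0,0,0,0.4,0,4,0,0,0,0,0.4,0,4,0,0,0,0]';  python3 -c "
from h import *
now()"
```

```text
clock: 12.22
eef_pos: [518.6, 184.9, 300.1]
tool_rot: [3.141, -0.524, -0.035]
ft_force: [-22.5, -3.4, 27.5]
width: 8.8
grip_force: 64.1
t 12.22 pos [518.6, 184.9, 300.1] rot [3.141, -0.524, -0.035] F [-22.5, -3.4, 27.5] w 8.8 g 64.1
 grasp world [596.1, 182.2, 165.9] bar [113.8, 0.6, 39.2]
```

```bash
python3 -m jog '[0,0,1,0,0,0,0,0,0,2,0,0,0,0,0,0,2,0,0,0,0,0,0,2,0,0,0,0]';  python3 -c "
from h import *
now()"
```

```text
clock: 12.55
eef_pos: [519.6, 184.9, 299.5]
tool_rot: [-3.141, -0.526, -0.035]
ft_force: [-37.8, -7.3, 49.7]
width: 8.6
grip_force: 69.6
t 12.55 pos [519.6, 184.9, 299.5] rot [-3.141, -0.526, -0.035] F [-37.8, -7.3, 49.7] w 8.6 g 69.6
 grasp world [597.4, 182.2, 165.4] bar [114.6, 0.7, 38.2]
```

The pin seated at the expected height (grasp z 39) with firm axial contact. I'll relax, open and retract.

```bash
python3 -m jog '[-0.5,0,-2,0,0,0,0,-0.5,0,-2,0,0,0,0,-0.5,0,-2,0,0,0,0.2,-0.5,0,-2,0,0,0,0.3,-0.5,0,-2,0,0,0,0.35,-0.5,0,-2,0,0,0,0.35]'; python3 -m jog '[0,0,-15,0,0,0,0.35,0,0,-40,0,0,0,0.35,0,0,-65,0,0,0,0.35,0,0,-65,0,0,0,0.35,0,0,-65,0,0,0,0.35]';  python3 - <<'E'
from h import *
now();d=grab('wrist')
np.savez('rel.npz',**d)
P=np.array([[112.5+7,5,46],[119.5,-5,46],[105.5,5,46],[105.5,-5,46],[105.5,13,17],[105.5,-13,17],[112.5+41.5,0,15]])
print(((proj(d,bar2w(ST,P))-[180,110])*4).round(0).tolist())
cv2.imwrite('pics/w9.png',np.hstack([crop(d,190,90,150,150,4)[:,:],crop(grab('side'),225,120,50,150,4)]))
E
```

```text
clock: 13.05
eef_pos: [518.5, 184.9, 298.7]
tool_rot: [3.141, -0.523, -0.034]
ft_force: [-0.1, 0.2, 0.7]
width: 29.8
grip_force: 0.0
clock: 13.47
eef_pos: [486.0, 186.1, 356.2]
tool_rot: [-3.141, -0.525, -0.035]
ft_force: [0.7, 0.4, -0.0]
width: 29.6
grip_force: 0.0
t 13.47 pos [486.0, 186.1, 356.2] rot [-3.141, -0.525, -0.035] F [0.7, 0.4, -0.0] w 29.6 g 0.0
 grasp world [563.7, 183.5, 222.1] bar [113.8, 0.8, 104.1]
[[290.0, 407.0], [357.0, 407.0], [291.0, 493.0], [356.0, 493.0], [249.0, 428.0], [397.0, 428.0], [323.0, 150.0]]
```

Now the ring: with the tool vertical (leaning away from the tab) and the fingers closed, I push the ring's far end straight down past the bar's end.

```bash
cat >> h.py <<'E'
def Ttip(x,z,up,y=0.3):
    M=T([np.pi,0,ST[2]],[0,0,0]);M[:3,3]=bar2w(ST,[x,y,z])[0]+[0,0,173+up];return M
E
python3 -c "
from h import *
M=Ttip(156,10.4,50);print(M[:3,3]);rel(M)"
```

```text
[647.02659457 180.02441699 385.0066642 ]
rel mm [154.5, 0.2, 54.2] rot [0.0, -0.523, 0.001]
```

```bash
python3 -m jog '[30,0,-10,0,-0.1,0,0.2,70,0,10,0,-0.22,0,0,110,0,30,0,-0.34,0,0,154.5,0,54,0,-0.523,0,0,154.5,0,54,0,-0.523,0,0,154.5,0,54,0,-0.523,0,0,154.5,0,54,0,-0.523,0,0,154.5,0,54,0,-0.523,0,0]'; python3 -m jog '[0,0,0,0,0,0,0,0,0,0,0,0,0,0,0,0,0,0,0,0,0]' >/dev/null; python3 -c "
from h import *
now();rel(Ttip(156,10.4,0))"
```

```text
clock: 14.23
eef_pos: [646.6, 180.4, 384.1]
tool_rot: [3.14, 0.0, -0.035]
ft_force: [-0.6, 1.8, 0.3]
width: -0.0
grip_force: 0.0
t 14.48 pos [646.2, 180.8, 386.4] rot [3.141, -0.002, -0.034] F [1.1, 0.8, 0.1] w 0.0 g 0.0
 grasp world [646.4, 180.7, 231.4] bar [190.2, 0.9, 70.8]
rel mm [0.8, 0.7, 51.4] rot [0.0, -0.002, 0.002]
```

```bash
python3 -m jog '[0.8,0.7,15,0,0,0,0,0.8,0.7,30,0,0,0,0,0.8,0.7,42,0,0,0,0,0.8,0.7,50,0,0,0,0,0.8,0.7,50,0,0,0,0]' | grep -A1 -E 'clock|force'; python3 -m jog '[0,0,3,0,0,0,0,0,0,6,0,0,0,0,0,0,9,0,0,0,0,0,0,12,0,0,0,0,0,0,15,0,0,0,0,0,0,18,0,0,0,0,0,0,18,0,0,0,0]'; python3 -c "
from h import *
now();rel(Ttip(138,-21,0))"
```

```text
clock: 14.9
eef_pos: [647.2, 179.6, 334.3]
--
ft_force: [0.6, -0.1, -0.5]
width: -0.0
grip_force: 0.0
clock: 15.48
eef_pos: [647.5, 179.5, 317.1]
tool_rot: [3.141, 0.0, -0.035]
ft_force: [0.2, -0.1, -0.2]
width: 0.0
grip_force: 0.0
t 15.48 pos [647.5, 179.5, 317.1] rot [3.141, 0.0, -0.035] F [0.2, -0.1, -0.2] w 0.0 g 0.0
 grasp world [647.5, 179.4, 162.1] bar [156.5, -0.3, 10.2]
rel mm [-0.4, -0.5, 18.3] rot [0.001, 0.0, 0.001]
```

```bash
python3 -m jog '[0,0,3,0,0,0,0,0,0,6,0,0,0,0,0,0,9,0,0,0,0,0,0,12,0,0,0,0,0,0,15,0,0,0,0,0,0,18,0,0,0,0,0,0,20,0,0,0,0,0,0,20,0,0,0,0]'; python3 -c "
from h import *
now()"
```

```text
clock: 16.15
eef_pos: [647.6, 179.5, 297.3]
tool_rot: [3.141, -0.0, -0.035]
ft_force: [-0.3, 0.2, 0.6]
width: 0.0
grip_force: 0.0
t 16.15 pos [647.6, 179.5, 297.3] rot [3.141, -0.0, -0.035] F [-0.3, 0.2, 0.6] w 0.0 g 0.0
 grasp world [647.6, 179.4, 142.3] bar [146.7, -0.3, -7.0]
```

```bash
python3 -m jog '[20,0,0,0,0,0,0,45,0,-10,0,0,0,0,45,0,-40,0,0,0,0,20,0,-80,0,0,0,0,0,0,-115,0,0,0,0,-40,0,-130,0,0,0,0,-60,0,-130,0,0,0,0,-60,0,-130,0,0,0,0]'
python3 - <<'E'
from h import *
now();w=grab('wrist');s=grab('side');t=grab('top')
np.save('w.npy',w['img'])
print(proj(w,bar2w(ST,[[112.5,0,8],[112.5,0,46],[125,0,0],[151,0,10]])).round().tolist())
print(proj(s,bar2w(ST,[[112.5,0,8],[125,0,0],[151,0,10],[112.5,0,-26]])).round().tolist())
u,v=proj(s,bar2w(ST,[120,0,0]))[0].astype(int)
a,b=proj(w,bar2w(ST,[125,0,10]))[0].astype(int);a=min(max(a-66,0),380);b=min(max(b-100,0),184)
cv2.imwrite('pics/fin.png',np.hstack([crop(w,a,b,132,200,3),crop(s,u-40,v-60,80,120,5)]));print(a,b,u,v)
E
```

```text
clock: 16.82
eef_pos: [584.3, 182.7, 430.3]
tool_rot: [-3.141, -0.003, -0.033]
ft_force: [0.0, 0.9, -0.7]
width: 0.2
grip_force: 0.0
t 16.82 pos [584.3, 182.7, 430.3] rot [-3.141, -0.003, -0.033] F [0.0, 0.9, -0.7] w 0.2 g 0.0
 grasp world [584.8, 182.8, 275.3] bar [158.7, 0.8, 139.7]
[[261.0, 159.0], [261.0, 191.0], [261.0, 141.0], [261.0, 120.0]]
[[251.0, 126.0], [257.0, 125.0], [264.0, 117.0], [257.0, 135.0]]
194 48 254 126
```

View pics/fin.png

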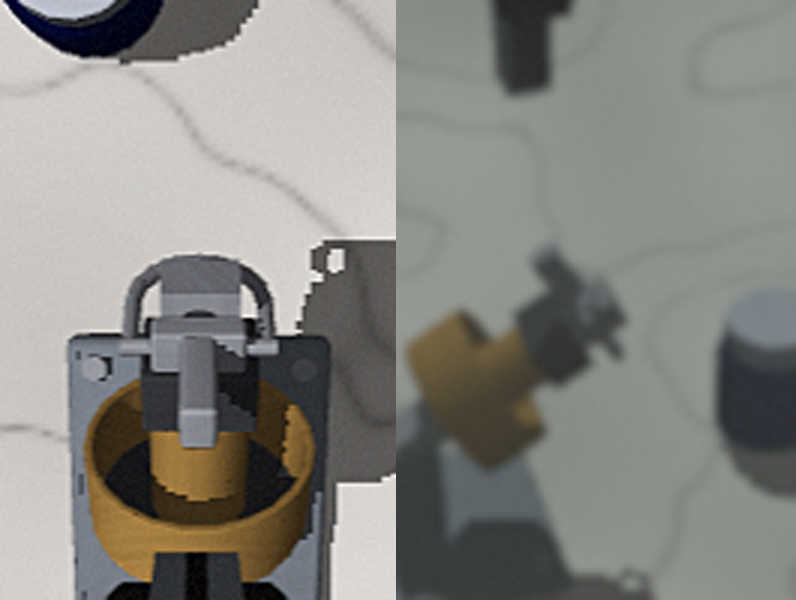

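Run:
```python
from h import *
w=grab('wrist');s=grab('side')
for th in(1.5,1.2,1.0,.8,.6,.4,.2,0):
    f=lambda r:[112.5+r*np.sin(th),0,13-r*np.cos(th)]
    g=lambda y:[112.5+20*np.sin(th),y,13-20*np.cos(th)]
    o,i=((proj(w,bar2w(ST,[f(41.5),f(36.5)]))-[194,48])*3).round(); l=((proj(w,bar2w(ST,[g(21.5),g(-21.5)]))-[194,48])*3).round()
    q=((proj(s,bar2w(ST,[f(39)]))-[214,66])*5).round()+[396,0]
    print(th,'far out/in',o,i,'legs',l.tolist(),'side',q)
print('bar end',((proj(w,bar2w(ST,[[125,0,8],[125,0,-8],[112.5,0,-20]]))-[194,48])*3).round().tolist(),'tip side',((proj(s,bar2w(ST,[112.5,0,-20]))-[214,66])*5+[396,0]).round())
```

```text
1.5 far out/in [195. 219.] [195. 238.] legs [[112.0, 294.0], [279.0, 294.0]] side [[645. 252.]]
1.2 far out/in [195. 202.] [195. 222.] legs [[113.0, 285.0], [277.0, 285.0]] side [[651. 270.]]
1.0 far out/in [195. 199.] [195. 219.] legs [[115.0, 282.0], [276.0, 282.0]] side [[652. 284.]]
0.8 far out/in [195. 203.] [195. 221.] legs [[116.0, 283.0], [275.0, 283.0]] side [[649. 297.]]
0.6 far out/in [195. 212.] [195. 229.] legs [[117.0, 286.0], [274.0, 286.0]] side [[644. 310.]]
0.4 far out/in [195. 227.] [195. 241.] legs [[118.0, 292.0], [273.0, 292.0]] side [[636. 323.]]
0.2 far out/in [195. 245.] [195. 257.] legs [[119.0, 301.0], [272.0, 301.0]] side [[625. 334.]]
0 far out/in [195. 266.] [195. 276.] legs [[120.0, 311.0], [271.0, 311.0]] side [[613. 344.]]
bar end [[195.0, 309.0], [195.0, 273.0], [195.0, 283.0]] tip side [[607. 337.]]
```

The ring's far end shows at row 255, with the bar's lower end edge at about row 260. That matches the ring at an angle of about 0: shut and encircling the bar. The pin is upright in the hole and the arm is clear, so I'll hand in.

```bash
python3 -c "
from plant import ticket
print(ticket.hand_in())"
```

```text
the job is handed in; nothing more can be done
None
```

I slid the collar home against the hub, seated the linchpin in the bar's cross-hole with its ring snapped shut, and handed the job in with the arm clear; the hand-in gave no verdict.

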